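# Uncap the chopper and hold its run button at slow speed

### The job

Get the small chopper running at its slow speed: pull the snug, clipped-on guard cap straight up off its run button and stand the cap upright on the empty near half of the chopping board. Then press the run button about halfway down (8 of its 16 mm, where the line round it meets the collar; never bottom it) and keep it there for at least three seconds, and finish while still holding it down halfway. Leave everything else where it is.

Things in the scene. Friction and masses are not known exactly. Their poses are not given: they have to be found in the camera images.
- chopper: small chopper, fixed. White base 130 (x) x 220 (y) x 50 mm high; on it, at y +55 mm, a clear bowl with lid (94 mm across, top 116 mm above the worktop) and, at y -60 mm, the square grey collar of the run button (46 x 46 mm, from 50 up to 95 mm). Origin: centre of its underside, on the worktop; z up, x its short side (roughly away from the robot), y from collar to bowl.
- collar_top (a point): centre of the collar's top face, on the button axis, 95 mm above the worktop, fixed to the chopper; axes as the chopper's. Under the cap at the start.
- run_button (a joint): travel of the run button in m: 0 up, 0.016 bottomed; grows as it is pushed straight down. Spring: 1.2 N to start it, then 0.8 N per mm (about 7.6 N at half travel, 8 mm); comes up when let go. White, 31 mm across, 22 mm proud of the collar when up. A dark line round it, 14 mm below its top, is level with the collar's top at half travel.
- run_button_top (a point): centre of the top face of the run button (moves with it): 22 mm above collar_top when up. Under the cap at the start.
- guard_cap: loose grey square cap, 56 (x) x 58 (y) x 104 mm high, 90 g, over collar and button. Origin: centre of its open lower rim, at the start 45 mm below collar_top on the chopper's base; axes then as the chopper's. Body 78 mm high, 72 deep inside; a bar grip above it. Two sprung balls in the collar snap into its y walls: pull straight up, 5 to 15 N in the first 5 mm; clear of the button after 67 mm.
- cap_grip (a point): middle of the cap's bar grip, 92 mm above its rim. The bar is 18 mm thick (x), 38 mm long (y), 26 mm high (78 to 104 mm above the rim), so pinch it along the cap's x axis.
- board: small wooden chopping board, fixed, lying on the worktop, 200 (x) x 250 (y) x 18 mm, a dark strip along each end. Origin: centre of its underside; z up. Its y axis points roughly to the robot; the near half (y > 0) is empty, the lemon and the garlic lie on the far half (y < 0). It lies left or right of the chopper.
- lemon: lemon, lying, 78x55x56 mm; bystander, on the far half of the board. Origin: centre of its underside.
- garlic: garlic bulb, 60 mm; bystander, on the far half of the board. Origin: centre of its underside.
- mug: white mug with handle, 80x113x91 mm; bystander, at the far left of the worktop. Origin: centre of its underside.
- mill: pale turned salt mill, 66 mm across, 187 mm tall; bystander, at the far right of the worktop. Origin: centre of its underside.
- tumbler: clear glass tumbler, 68 mm across, 110 mm tall; bystander, at the far right of the worktop, behind the mill. Origin: centre of its underside.
- moka: metal stove-top coffee pot, 98x155x174 mm; bystander, at the back in the middle of the worktop. Origin: centre of its underside.
Mind the look-alikes: they are no part of the job. Leave any pink look-alike of the guard_cap alone.

How it is judged (in metres and radians):
On the way, in this order (a step that is already met when the one before it is completed fails the run):
1. the cap has been pulled up off the collar and is in the hand (z of guard_cap in the frame of collar_top above 0.01 m and contact force between the fingers and guard_cap above 0.5 N), for 0.1 s.
2. the cap stands upright on the board, let go (x of guard_cap in the frame of board between -0.1 and 0.1 m and y of guard_cap in the frame of board between -0.01 and 0.125 m and z of guard_cap in the frame of board between 0.013 and 0.023 m and angle between guard_cap's own z axis and vertical below 0.1 rad and contact force between each of the fingers, the arm and guard_cap below 0.2 N and linear speed of guard_cap below 0.03 m/s), for 0.2 s.
3. the run button has been held about halfway down for three seconds (value of joint run_button between 0.005 and 0.011 m and contact force between any of the fingers, the arm and chopper above 2.5 N), for 3 s.
At the end, for the whole second after the job is handed in: The robot presses the run button with at least 2.5 N and holds it between 5 and 11 mm of its 16 mm travel; the cap stands upright (within 0.1 rad) on the chopping board, its centre on the near half of the board, at rest and untouched (all of step 2 and all of step 3); the arm keeps its last pose, push and grip.
It fails at once if the run button is bottomed (beyond 14.5 mm) (value of joint run_button above 0.0145 m).
It fails at once if a bystander (lemon, garlic, mug, mill, tumbler, coffee pot) is moved by more than 40 mm (distance of any of lemon, garlic, mug, mill, tumbler, moka from where it was at the start of the episode above 0.04 m).
It also fails if it takes over 59 s, if anything falls off the work surface, if the arm or the gripper's body presses on something with over 40 N, if the wrist force passes 120 N, or if a joint passes its speed limit or range.

### The arm

A 6-joint arm with a two-finger parallel gripper is mounted at the origin on a cart in front of the work surface, level with it; the furniture and walls round the work are solid. World frame = base frame: x ahead of the robot, y to its left, z up, the work surface at z = 0. Lengths are in mm, angles in rad, forces in N, time in s.
With the tool pointing down it reaches from about 300 to 775 mm from the base axis. Payload 14.6 kg.
Tool frame: the origin (TCP) lies between the finger pads; the fingertips stand 25 mm ahead of it and the grasp point (between the pads) lies 6 mm ahead of it; z points along the fingers, y is the line along which they close (so a half turn about z gives the same grasp; the last joint's range is limited). The gripper opens to 94 mm and grips with 3 to 60 N. Pads are 16 mm wide; open, the fingers measure 119 mm over their backs; the gripper's body (75 mm by 177 mm) begins 78 mm behind the grasp point.
Start: joints at [1.221, 0.3, 1.521, -0, 1.321, -0.067], TCP at [153.473, 528.144, 230.446] pointing down, gripper open.
Joint ranges: [-3.03, 3.03], [-0.79, 2.21], [0.23, 2.52], [-1.04, 4.18], [0, 3.07], [-2.55, 2.55]. Speed limits (rad/s): [2.22, 2.22, 2.57, 3.14, 3.14, 3.14].

### API

Orientations are given as [roll, pitch, yaw] about the fixed x, y, z axes, in that order (R = Rz(yaw) Ry(pitch) Rx(roll)).
In Python, from cell import manip gives the robot as it stands. The module is installed in compiled form; this text tells all that it offers.
- The arm moves only by the tool step_arm, never from a script. Its argument "series" is one flat list of numbers, 5 for each row, row after row: the shift along the world's x, y, z in mm, then the turn about the world's z in rad, then the closure, from 0 (fully open) to 1 (shut). In form: [dx, dy, dz, spin, jaw, dx, dy, dz, spin, jaw, ...]. A call has 1 to 20 rows; each row shifts and turns the commanded pose from where the row before left it; what a row does not reach is not made up. A row lasts 1/8 s, in which the tool goes at most 62.5 mm and 10.7 degrees, less where a joint would pass 70% of its speed; a pose out of reach is approached as far as the arm can. A call is refused whole if a number of a shift passes 62.5 or a number of a turn 0.188, either way. A call with a gripper value outside its range is refused whole. The fingers move at their own pace and stop on an object; "squeeze" is the grip in N (left out, the last holds). Time passes only in rows, so rows that do not move let the fingers close. It gives the time, the measured TCP pose, the force, the opening and the grip force at its end, in the units of the state.
- manip.read_state(): the state, without advancing time (a new reading comes with each control period).
- manip.camera(name): name is "scene" or "top" or "wrist"; returns (picture, depth): 400x640x3 uint8, blue, green, red; 400x640 float32, mm along the optical axis (not along the pixel's ray), 0 where there is no reading.
- manip.camera_info(name): a dict with "fovy" (degrees; the focal length in pixels is half the picture's height over the tangent of half this angle, whatever the lens; pixels are square), "cx", "cy" (the principal point, pixels), "eye" and "orientation" of the camera in the world. Camera axes: x right, y down, z forward; pixel columns grow to the right and rows downward; lengths in mm; the calibration is good to about 2 mm. A picture is of the moment at which its call begins: read the wrist's pose just before it. camera_info takes no time and is no camera call; for the wrist camera it gives the pose at the moment of the call.
- manip.sign_off(): hands the job in; it is judged then, once.
The state is a dict: "clock": time; "joints": joint angles; "qd": joint speeds; "effort": joint torques, N m; "eef_pos": TCP position; "eef_rot": TCP orientation; "wrist_force": force on the tool from outside, world axes, zero at the start; "moment": the same for the moment, N m; "finger_gap": finger opening in mm; "finger_force": force on a finger pad.
Only numpy, scipy, OpenCV 4.12 (cv2) and the standard library are available. Lean on these libraries where they do the work, as an engineer would, in place of code of your own. Each camera call takes 0.05 s, during which the arm holds its last target. There are 200 camera calls.

## Working session

There is one attempt and no reset: what is moved stays moved. The work goes in short steps, Python scripts to look and compute and a tool call to move; the robot and the scene stay as the last step left them, time stands still between calls to the robot, and variables do not carry over. Pictures are saved under pics/ and viewed, at most 10 in all, crops included, and the job is handed in when it is done.

Besides the shell and the picture viewer there is one more tool, called after "Emit:" as a command line: name --argument value ..., lists and objects as JSON in quotes. step_arm: Moves the arm, as the interface text tells. Its arguments: {"type":"object","properties":{"series":{"type":"array"},"squeeze":{"type":"number"}},"required":["series"]}

```bash
mkdir -p pics; cat > h.py <<'E'
import numpy as np, cv2
from scipy.spatial.transform import Rotation as R
from cell import manip
def grab(n,tag):
    i=manip.camera_info(n); p,d=manip.camera(n)
    cv2.imwrite(f'pics/{tag}.png',p); np.savez(f'pics/{tag}.npz',d=d,p=p,i=np.array(i,dtype=object)); return p,d,i
def load(tag):
    z=np.load(f'pics/{tag}.npz',allow_pickle=True); return z['p'],z['d'],z['i'].item()
def Rm(i):
    o=np.array(i['orientation'],float)
    return o if o.shape==(3,3) else R.from_euler('xyz',o).as_matrix()
def cloud(d,i):
    f=200/np.tan(np.radians(i['fovy'])/2); v,u=np.mgrid[0:400,0:640]
    P=np.stack([(u-i['cx'])/f*d,(v-i['cy'])/f*d,d],-1)@Rm(i).T+np.array(i['eye'])
    P[d==0]=np.nan; return P
E
python3 - <<'E'
from h import *
for n in('top','scene'):
    p,d,i=grab(n,n); print(n,i)
    P=cloud(d,i); print([ (uv,P[uv[1],uv[0]].round()) for uv in((320,200),(200,300),(450,300))])
print(manip.read_state())
E
```

```text
top {'fovy': 50.0381965458801, 'cx': 316.032164970413, 'cy': 195.34457001812947, 'eye': array([ 312.03409895,   15.34440852, 1413.50641052]), 'orientation': array([-2.9713811 , -0.02133144, -1.58817327])}
[((320, 200), array([521., -28., 111.])), ((200, 300), array([ 161.,  579., -916.])), ((450, 300), array([ 138., -739., -895.]))]
scene {'fovy': 50.86095933672816, 'cx': 325.02521215727734, 'cy': 193.5366925851343, 'eye': array([-303.88404155,  796.37959519,  802.39609906]), 'orientation': array([-2.10212708, -0.01040259, -2.33867989])}
[((320, 200), array([ 63., 447., 494.])), ((200, 300), array([153., 607., 346.])), ((450, 300), array([ 8., 78., 91.]))]
{'clock': 0.1, 'joints': array([ 1.22137257e+00,  3.00411988e-01,  1.52152218e+00, -4.29242444e-06,
        1.32070396e+00, -6.66000116e-02]), 'qd': array([-2.07864846e-05, -2.53265046e-03, -1.87437304e-03, -1.26229577e-04,
        3.83362988e-04, -9.26689753e-04]), 'effort': array([-1.02566108e-03, -5.32640469e+01, -3.53289199e+01,  7.07974657e-02,
        2.35509756e-02, -3.48630795e-05]), 'eef_pos': array([153.41846835, 527.94797921, 229.9436574 ]), 'eef_rot': array([-3.14054922e+00, -6.54285273e-05,  2.85876994e+00]), 'wrist_force': array([0.01657491, 0.21130287, 0.2212347 ]), 'moment': array([ 0.03205878, -0.03497576,  0.00022625]), 'finger_force': 0.0, 'finger_gap': 94.02043840033998}
```

View pics/top.png

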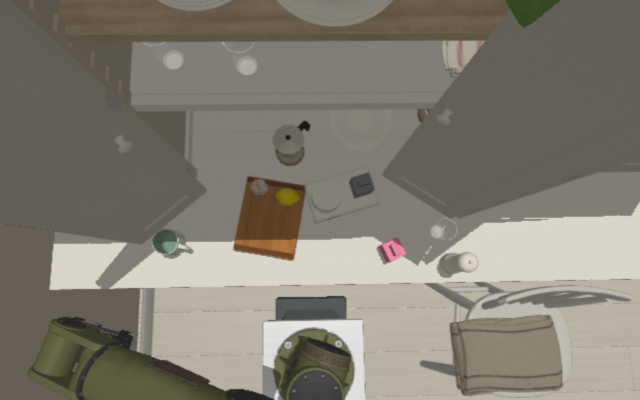

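View pics/scene.png

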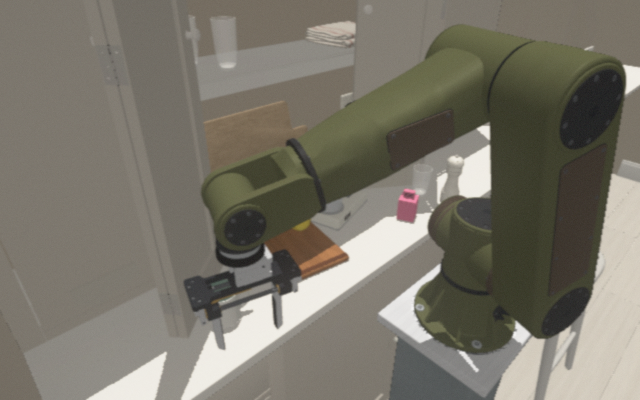

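Top view: the grey cap is at (362,185), on the collar end of the white chopper at (341,195). The pink look-alike at (393,250) stands alone on the worktop, so the grey one is the cap I want. The board is at (270,218) with the lemon (288,197) and garlic (259,187) on its far half. Cabinet doors hang at both sides. Next I'll measure and confirm in an enlarged crop.

```bash
python3 - <<'E'
from h import *
p,d,i=load('top'); P=cloud(d,i)
c=cv2.resize(p[160:270,225:415],None,fx=4.2,fy=4.2,interpolation=cv2.INTER_CUBIC); cv2.imwrite('pics/crop.png',c)
roi=np.zeros((400,640),bool); roi[160:270,225:415]=1
def rect(n,lo,hi,box):
    m=np.zeros_like(roi); m[box[1]:box[3],box[0]:box[2]]=1
    m&=(P[...,2]>lo)&(P[...,2]<hi); q=P[m]
    r=cv2.minAreaRect(q[:,:2].astype(np.float32)); print(n,m.sum(),np.round(q[:,2].mean(),1),r, q[:,:2].mean(0).round(1))
rect('board',10,26,(228,170,308,265))
rect('base',42,58,(300,165,382,225))
rect('capbody',116,136,(345,170,380,205))
rect('capgrip',143,165,(345,170,380,205))
rect('lid',105,125,(305,170,343,220))
print('cap z',np.nanmax(P[175:200,350:376,2]), 'table',np.nanmedian(P[255:265,310:370,2]))
print('doors', P[150,100].round(),P[200,190].round(),P[240,150].round(),P[180,400].round(),P[210,450].round(),P[100,450].round(),P[60,330].round(),P[20,330].round())
q=P[100:290,0:640].reshape(-1,3); 
for lo,hi in((250,400),(400,600),(600,1000)):
    m=(q[:,2]>lo)&(q[:,2]<hi); 
    for s in(1,-1):
        k=q[m&(q[:,1]*s>0)]; print(lo,s,len(k),k.min(0).round() if len(k) else '',k.max(0).round() if len(k) else '')
E
```

```text
board 4037 18.2 ((481.163818359375, 132.57049560546875), (207.30441284179688, 267.2972717285156), 77.55400848388672) [468.3 134.7]
base 1414 50.0 ((552.2492065429688, -103.03804016113281), (129.3271484375, 218.8201904296875), 16.03220558166504) [ 544.1 -106.8]
capbody 265 128.1 ((568.7509765625, -160.44671630859375), (57.81121063232422, 58.604347229003906), 16.17015838623047) [ 566.4 -159. ]
capgrip 80 153.5 ((568.9010620117188, -160.14047241210938), (18.459318161010742, 37.5734977722168), 17.94492530822754) [ 567.8 -159.6]
lid 695 111.1 ((537.9010009765625, -50.25798797607422), (92.64933013916016, 91.45549011230469), 88.97903442382812) [536.9 -50. ]
cap z 160.09519908717607 table 0.09945745321124377
doors [537. 397. 633.] [537. 387.  49.] [414. 525.   1.] [ 587. -286.   78.] [ 487. -436.   90.] [ 611. -250.  679.] [786. -45. 493.] [674. -24. 834.]
250 1 3111 [400. 340. 250.] [757. 549. 400.]
250 -1 2254 [ 468. -492.  250.] [ 636. -238.  400.]
400 1 8131 [400.   0. 400.] [698. 550. 600.]
400 -1 6171 [ 468. -492.  400.] [690.  -2. 600.]
600 1 11554 [400. 335. 600.] [647. 549. 887.]
600 -1 11919 [ 468. -493.  600.] [ 634. -235.  910.]
```

View pics/crop.png

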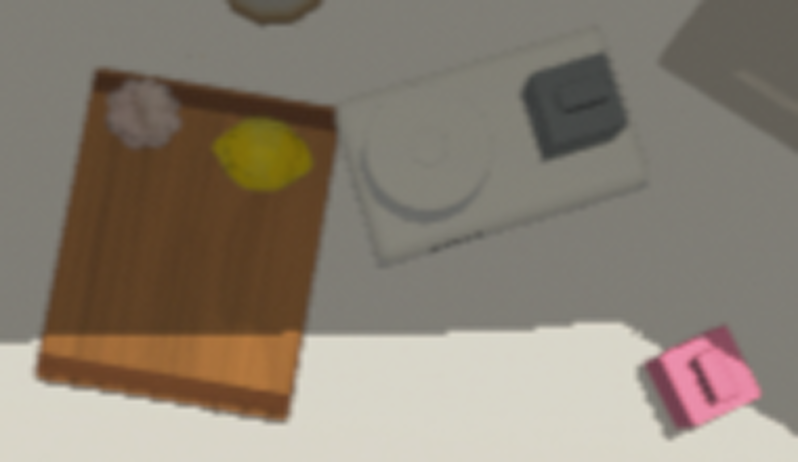

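The crop confirms it: the grey cap at crop (578,105) sits on the chopper's collar, opposite the bowl (425,155). The pink one at crop (703,378) stands on the worktop, so I leave it. I measure the collar at (569,-160.5) with yaw 0.278 rad, and the cap top at 153.5 mm against 154 expected. Next I'll get the board pose and start moving.

```bash
python3 - <<'E'
from h import *
p,d,i=load('top'); f=200/np.tan(np.radians(i['fovy'])/2)
C=[]
for u,v in((100,70),(338,108),(290,400),(40,355)):
    u=u/4.2+225;v=v/4.2+160
    r=Rm(i)@np.array([(u-i['cx'])/f,(v-i['cy'])/f,1]); e=np.array(i['eye']); C.append((e+r*(18-e[2])/r[2])[:2])
C=np.array(C);print(C.round(1)); print(np.linalg.norm(np.roll(C,-1,0)-C,axis=1))
c=C.mean(0); y=((C[2]+C[3])-(C[0]+C[1]));y/=np.linalg.norm(y); print('centre',c,'y',y,'near',c+60*y)
E
```

```text
[[617.3 203.4]
 [584.3  15.9]
 [356.5  55.7]
 [393.9 247.4]]
[190.46962581 231.26197649 195.2862975  227.66879591]
centre [487.99915102 130.5852093 ] y [-0.98319741  0.18254548] near [429.00730643 141.53793828]
```

Emit:
step_arm --series '[20,-31,5,-0.084,0,20,-31,5,-0.084,0,20,-31,5,-0.084,0,20,-31,5,-0.084,0,20,-31,5,-0.084,0,20,-31,5,-0.084,0,20,-31,5,-0.084,0,20,-31,5,-0.084,0,20,-31,5,-0.084,0,20,-31,5,-0.084,0,20,-31,5,-0.084,0,20,-31,5,-0.084,0,0,0,0,0,0]'

```text
clock: 1.72
eef_pos: [394.2, 154.8, 290.4]
eef_rot: [-3.141, 0.0, 1.847]
wrist_force: [0.2, 0.2, 0.6]
finger_gap: 93.7
finger_force: 0.0
```

Emit:
step_arm --series '[17.5,-31.5,-6,0,0,17.5,-31.5,-6,0,0,17.5,-31.5,-6,0,0,17.5,-31.5,-6,0,0,17.5,-31.5,-6,0,0,17.5,-31.5,-6,0,0,17.5,-31.5,-6,0,0,17.5,-31.5,-6,0,0,17.5,-31.5,-6,0,0,17.5,-31.5,-6,0,0,0,0,0,0,0,0,0,0,0,0]'

```text
clock: 3.22
eef_pos: [568.3, -157.8, 230.2]
eef_rot: [-3.141, -0.001, 1.852]
wrist_force: [0.1, 0.7, 0.2]
finger_gap: 94.0
finger_force: 0.0
```

```bash
python3 - <<'E'
from h import *
s=manip.read_state(); print(s['eef_pos'],s['eef_rot'])
p,d,i=grab('wrist','w1'); P=cloud(d,i)
for n,lo,hi in(('body',118,136),('grip',145,162),('base',42,58)):
    m=(P[...,2]>lo)&(P[...,2]<hi)&(np.hypot(P[...,0]-569,P[...,1]+160)<(60 if lo>100 else 200)); q=P[m]
    print(n,m.sum(),q[:,2].mean(),cv2.minAreaRect(q[:,:2].astype(np.float32)))
E
```

```text
[ 568.32067338 -157.81353064  230.22247234] [-3.14112279e+00 -5.63465757e-04  1.85181047e+00]
body 3011 127.2378046857306 ((567.0070190429688, -157.46522521972656), (56.18509292602539, 58.310997009277344), 16.20241928100586)
grip 1053 152.81805928945693 ((566.8648681640625, -156.858154296875), (17.97447395324707, 37.16587448120117), 15.558128356933594)
base 13054 49.78112606548886 ((566.2824096679688, -174.14065551757812), (347.1464538574219, 336.8930969238281), 60.2646484375)
```

View pics/w1.png

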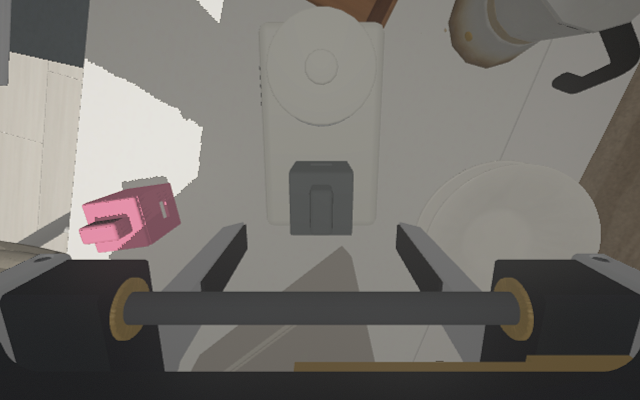

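The wrist view shows the grey cap at (321,200), its bar midway between the fingers at x ≈ 222 and 420. The two calibrations agree to about 3 mm. Now I descend and pinch.

Emit:
step_arm --series '[-0.5,-0.8,-20,0,0,0,0,-20,0,0,0,0,-16,0,0,0,0,-10,0,0,0,0,-7,0,0,0,0,0,0,0,0,0,0,0,0]'

```text
clock: 4.15
eef_pos: [568.2, -159.8, 158.0]
eef_rot: [3.141, 0.0, 1.851]
wrist_force: [-0.4, 0.7, -0.1]
finger_gap: 93.9
finger_force: 0.0
```

Emit:
step_arm --series '[0,0,0,0,1,0,0,0,0,1,0,0,0,0,1,0,0,0,0,1,0,0,0,0,1,0,0,0,0,1,0,0,0,0,1,0,0,0,0,1]' --squeeze 30

```text
clock: 5.15
eef_pos: [568.0, -159.6, 157.4]
eef_rot: [3.142, 0.0, 1.851]
wrist_force: [-1.0, -1.0, -0.3]
finger_gap: 17.6
finger_force: 30.3
```

Emit:
step_arm --series '[0,0,3,0,1,0,0,3,0,1,0,0,3,0,1,0,0,3,0,1,0,0,5,0,1,0,0,8,0,1,0,0,10,0,1,0,0,10,0,1,0,0,10,0,1,0,0,10,0,1,0,0,12,0,1,0,0,12,0,1,0,0,12,0,1,0,0,0,0,1]'

```text
clock: 6.9
eef_pos: [568.2, -159.8, 259.5]
eef_rot: [3.14, 0.001, 1.851]
wrist_force: [0.4, 0.2, -2.0]
finger_gap: 17.8
finger_force: 30.0
```

```bash
python3 - <<'E'
from h import *
s=manip.read_state(); print(s['eef_pos'],s['wrist_force'],s['finger_gap'])
p,d,i=grab('wrist','w2'); p2,d2,i2=grab('top','t2')
c=cv2.resize(p2[150:275,225:415],(570,375),interpolation=cv2.INTER_CUBIC)
cv2.imwrite('pics/v2.png',np.vstack([cv2.resize(p[:,120:520],(570,200*2-175+0)) ,c]))
P=cloud(d2,i2); m=(P[...,2]>88)&(P[...,2]<122)&(np.hypot(P[...,0]-569,P[...,1]+160)<35); print(m.sum(),P[m].mean(0) if m.any() else '')
E
```

```text
[ 568.24846467 -159.76338076  259.53468866] [ 0.35652069  0.19209196 -1.98875181] 17.798472581124273
0
```

View pics/v2.png

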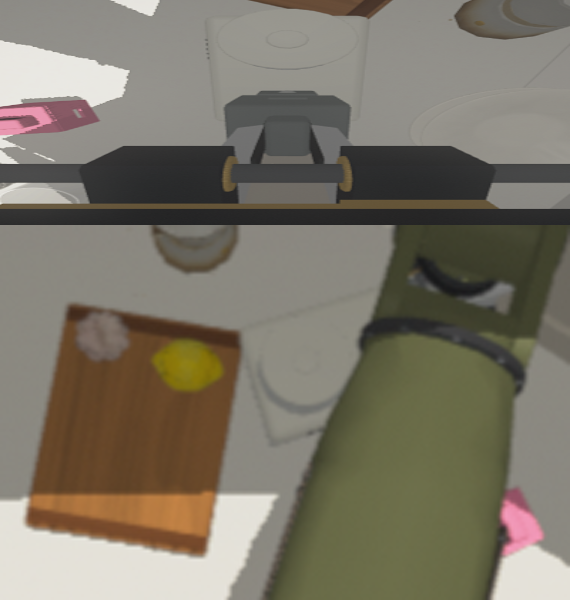

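The cap is off and in the hand; board, lemon and garlic are undisturbed. Now I carry it to the near half of the board at about (423,143).

Emit:
step_arm --series '[-14.5,30.3,0,0,1,-14.5,30.3,0,0,1,-14.5,30.3,0,0,1,-14.5,30.3,0,0,1,-14.5,30.3,0,0,1,-14.5,30.3,0,0,1,-14.5,30.3,0,0,1,-14.5,30.3,0,0,1,-14.5,30.3,0,0,1,-14.5,30.3,0,0,1,0,0,-20,0,1,0,0,-30,0,1,0,0,-30,0,1,0,0,-25,0,1,0,0,-15,0,1,0,0,0,0,1,0,0,0,0,1]'

```text
clock: 9.12
eef_pos: [423.4, 143.4, 139.2]
eef_rot: [3.141, 0.0, 1.851]
wrist_force: [0.7, -1.0, -0.5]
finger_gap: 17.9
finger_force: 30.0
```

Emit:
step_arm --series '[0,0,-5,0,1,0,0,-4,0,1,0,0,-2,0,1,0,0,-1,0,1,0,0,0,0,1]'

```text
clock: 9.75
eef_pos: [423.0, 143.3, 126.4]
eef_rot: [-3.142, 0.0, 1.851]
wrist_force: [-1.0, -0.3, -1.8]
finger_gap: 17.5
finger_force: 30.0
```

Emit:
step_arm --series '[0,0,-1,0,1,0,0,-1,0,1,0,0,0,0,1]'

```text
clock: 10.12
eef_pos: [423.3, 143.4, 125.3]
eef_rot: [3.141, 0.0, 1.851]
wrist_force: [-2.8, -1.1, 10.9]
finger_gap: 17.9
finger_force: 30.0
```

Board contact at TCP z = 125.3, as expected. I'll ease off, release and rise.

Emit:
step_arm --series '[0,0,0.7,0,1,0,0,0,0,0.7,0,0,0,0,0.4,0,0,0,0,0.2,0,0,0,0,0.2,0,0,0,0,0.2,0,0,10,0,0.2,0,0,20,0,0.2,0,0,30,0,0.2,0,0,30,0,0.2,0,0,30,0,0.2,0,0,0,0,0.2]'

```text
clock: 11.62
eef_pos: [423.6, 143.5, 247.5]
eef_rot: [3.137, 0.0, 1.851]
wrist_force: [0.2, 0.1, -0.5]
finger_gap: 75.3
finger_force: 0.0
```

Emit:
step_arm --series '[14.5,-30.3,0,0,1,14.5,-30.3,0,0,1,14.5,-30.3,0,0,1,14.5,-30.3,0,0,1,14.5,-30.3,0,0,1,14.5,-30.3,0,0,1,14.5,-30.3,0,0,1,0,0,0,0,1]' --squeeze 10

```text
clock: 12.62
eef_pos: [524.5, -70.1, 244.0]
eef_rot: [-3.14, -0.001, 1.849]
wrist_force: [-0.2, 0.8, 0.1]
finger_gap: 1.2
finger_force: 0.0
```

```bash
python3 - <<'E'
from h import *
s=manip.read_state(); print(s['eef_pos'],s['wrist_force'],s['finger_gap'])
p,d,i=grab('wrist','w3'); p2,d2,i2=grab('top','t3')
c=cv2.resize(p2[150:275,225:415],(570,375),interpolation=cv2.INTER_CUBIC)
cv2.imwrite('pics/v3.png',np.vstack([cv2.resize(p[:225,120:520],(570,225)) ,c]))
P=cloud(d2,i2)
for n,lo,hi in(('body',80,104),('grip',112,130)):
    m=(P[...,2]>lo)&(P[...,2]<hi)&(np.hypot(P[...,0]-423,P[...,1]-143)<60); print(n,m.sum(),P[m].mean(0) if m.any() else '')
P=cloud(d,i)
for n,lo,hi in(('collar',88,100),('button',110,122)):
    m=(P[...,2]>lo)&(P[...,2]<hi)&(np.hypot(P[...,0]-568,P[...,1]+159)<40); print(n,m.sum(),P[m].mean(0) if m.any() else '', cv2.minAreaRect(P[m][:,:2].astype(np.float32)) if m.any() else '')
E
```

```text
[524.50378222 -70.10433425 244.00976969] [-0.18402596  0.7658571   0.06167826] 1.1507756285365442
body 271 [422.80115485 140.95611193  95.54904983]
grip 80 [423.58494194 141.85166597 121.54802727]
collar 102 [ 557.26932192 -149.40574931   93.4138145 ] ((567.9412231445312, -153.71163940429688), (40.716793060302734, 39.96710205078125), 15.85003662109375)
button 0
```

View pics/v3.png

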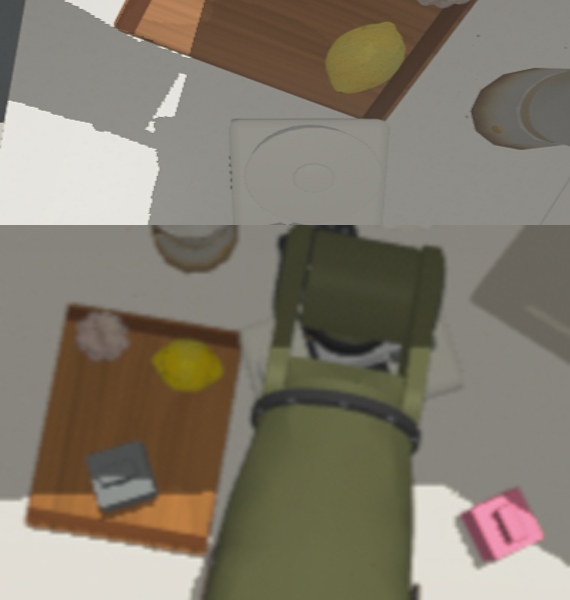

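The cap stands upright on the board's near half at about (123,475) in the view, top at 121.5 mm against 122 expected. Next I go above the button and check it.

Emit:
step_arm --series '[15,-30,0,0,1,15,-30,0,0,1,13.2,-29,-15,0,1,0,0,-15,0,1,0,0,0,0,1,0,0,0,0,1]'

```text
clock: 13.48
eef_pos: [567.7, -156.7, 215.9]
eef_rot: [3.141, 0.0, 1.852]
wrist_force: [-0.1, 0.6, 0.4]
finger_gap: 0.4
finger_force: 0.0
```

```bash
python3 - <<'E'
from h import *
s=manip.read_state(); print(s['eef_pos'],s['wrist_force'],s['finger_gap'])
p,d,i=grab('wrist','w4'); P=cloud(d,i); r=np.hypot(P[...,0]-568,P[...,1]+159)<40
for n,lo,hi in(('collar',90,99),('button',112,122)):
    m=(P[...,2]>lo)&(P[...,2]<hi)&r; q=P[m]
    print(n,m.sum(),q[:,2].mean() if m.any() else '', cv2.minAreaRect(q[:,:2].astype(np.float32)) if m.any() else '')
E
```

```text
[ 567.65390216 -156.67241741  215.90385558] [-0.1300318   0.58296294  0.36962078] 0.4059271218776361
collar 1281 94.28471546389213 ((566.9828491210938, -157.15316772460938), (46.034549713134766, 45.86976623535156), 15.787564277648926)
button 925 116.19534739702198 ((566.5371704101562, -156.8694610595703), (29.70506477355957, 29.173969268798828), 15.858323097229004)
```

View pics/w4.png

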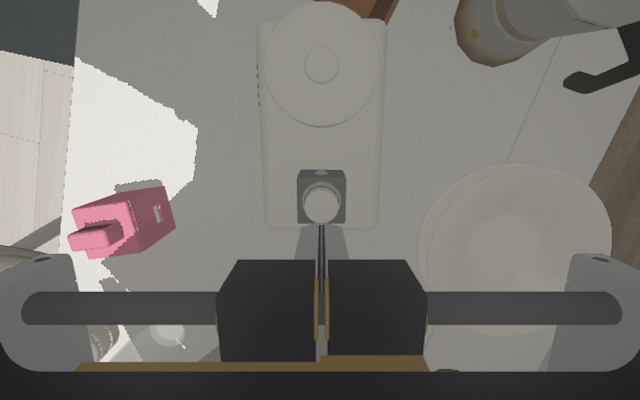

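The wrist view shows the bare white button at (321,203) in its collar, with the closed fingers aligned to it. I'll descend to just above it (contact expected at TCP z ≈ 142), then creep by force.

Emit:
step_arm --series '[0,-1.3,-20,0,1,0,0,-20,0,1,0,0,-15,0,1,0,0,-10,0,1,0,0,-4,0,1,0,0,0,0,1,0,0,0,0,1]'

```text
clock: 14.4
eef_pos: [567.9, -159.2, 146.7]
eef_rot: [3.141, 0.0, 1.851]
wrist_force: [-0.2, 0.3, 0.5]
finger_gap: 0.4
finger_force: 0.0
```

Emit:
step_arm --series '[0,0,-2,0,1,0,0,-2,0,1,0,0,-1,0,1,0,0,0,0,1,0,0,0,0,1]'

```text
clock: 15.02
eef_pos: [567.7, -159.1, 141.3]
eef_rot: [3.141, 0.0, 1.851]
wrist_force: [-0.9, 0.4, 1.6]
finger_gap: 0.5
finger_force: 0.8
```

Emit:
step_arm --series '[0,0,-1.5,0,1,0,0,-1.5,0,1,0,0,-1,0,1,0,0,0,0,1,0,0,0,0,1]'

```text
clock: 15.65
eef_pos: [567.7, -159.1, 137.3]
eef_rot: [3.141, 0.0, 1.851]
wrist_force: [-0.9, 0.4, 4.3]
finger_gap: 0.3
finger_force: 2.5
```

Emit:
step_arm --series '[0,0,-1.5,0,1,0,0,-1,0,1,0,0,-1,0,1,0,0,0,0,1,0,0,0,0,1]'

```text
clock: 16.27
eef_pos: [567.8, -159.1, 134.0]
eef_rot: [3.141, 0.0, 1.851]
wrist_force: [-0.8, -0.1, 7.5]
finger_gap: 0.6
finger_force: 3.7
```

TCP z = 134.0 and 7.5 N both give about 8 mm of travel. Now I hold it there.

Emit:
step_arm --series '[0,0,0,0,1,0,0,0,0,1,0,0,0,0,1,0,0,0,0,1,0,0,0,0,1,0,0,0,0,1,0,0,0,0,1,0,0,0,0,1,0,0,0,0,1,0,0,0,0,1,0,0,0,0,1,0,0,0,0,1,0,0,0,0,1,0,0,0,0,1,0,0,0,0,1,0,0,0,0,1,0,0,0,0,1,0,0,0,0,1,0,0,0,0,1,0,0,0,0,1]'

```text
clock: 18.77
eef_pos: [567.8, -159.1, 134.0]
eef_rot: [3.141, 0.0, 1.851]
wrist_force: [-1.5, 0.1, 6.9]
finger_gap: 0.5
finger_force: 3.7
```

Emit:
step_arm --series '[0,0,0,0,1,0,0,0,0,1,0,0,0,0,1,0,0,0,0,1,0,0,0,0,1,0,0,0,0,1,0,0,0,0,1,0,0,0,0,1,0,0,0,0,1,0,0,0,0,1,0,0,0,0,1,0,0,0,0,1,0,0,0,0,1,0,0,0,0,1,0,0,0,0,1,0,0,0,0,1]'

```text
clock: 20.78
eef_pos: [567.8, -159.1, 134.0]
eef_rot: [3.141, 0.0, 1.851]
wrist_force: [-2.3, 0.7, 7.0]
finger_gap: 0.6
finger_force: 3.7
```

```bash
python3 - <<'E'
from h import *
p,d,i=grab('wrist','w5'); p2,d2,i2=grab('top','t5'); P=cloud(d2,i2)
m=(P[...,2]>112)&(P[...,2]<130)&(np.hypot(P[...,0]-423,P[...,1]-143)<60); print('grip',m.sum(),P[m].mean(0))
s=manip.read_state(); print(s['clock'],s['eef_pos'],s['wrist_force'])
cv2.imwrite('pics/v5.png',cv2.resize(p[80:330,220:420],(640,800))[:600])
E
```

```text
grip 78 [423.88732603 142.0314433  121.99669933]
20.875 [ 567.76466927 -159.08665143  134.01628294] [-2.15215371  0.60626208  7.38385398]
```

View pics/v5.png

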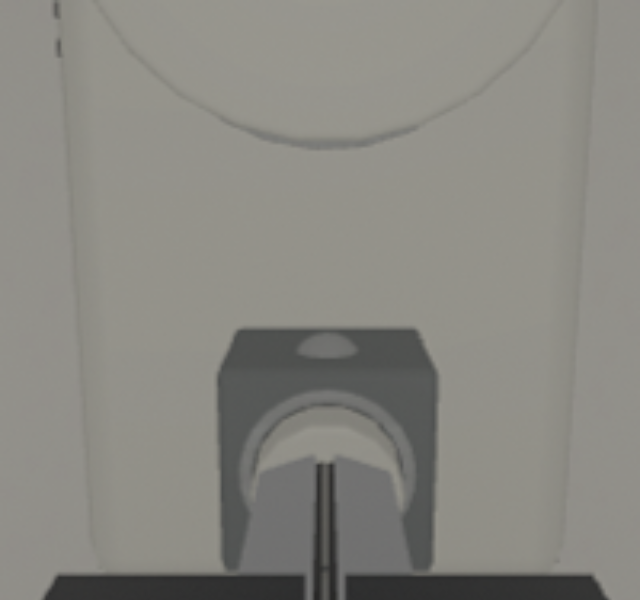

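The picture shows the fingertips on the button and its dark line at the collar's top (about (325,405)), so it is at half travel. It has been held over 4 s with the cap still standing. I'm handing in.

```bash
python3 -c "
from cell import manip
print(manip.sign_off())"
```

```text
the job is handed in; nothing more can be done
None
```

The guard cap stands upright on the near half of the board, and the job was handed in with the run button still held about 8 mm down at about 7 N, after more than 4 s there; no verdict came back.

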